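# Close the sticky cover of the polishing-disc tray

## Task

Close the wide disc tray so that no grit gets on the spare discs: slide its cover (one panel with two posts, running under the middle strap) away from the robot until both ends are fully home. The track is sticky and the cover racks, so nudge its two ends forward in turn and never let one end get more than about 4 cm ahead of the other. Leave the lid of the narrow case beside it where it is.

Things in the scene. Friction and masses are not known exactly. Their poses are not given: they have to be found in the camera images.
- tray: Wide fixed grey tray, 285 mm long (x, away from the robot), 360 wide (y, left); origin: centre of underside. Near half a deck, far half a well of discs. Its loose metal cover (150 x 314 mm, top at z 36 mm) slides along x under dark side lips (tops at 42 mm, |y| > 150 mm) and a fixed middle strap (90 mm wide, top at 47 mm). Closed: both posts of the cover at tray x = +56 mm, against the far wall.
- left_post (a point): Centre of the top of the left post on the cover's middle line, tray y about +125 mm: round upright steel, 12 mm across, 36 mm high, top at z 72 mm. x axis: the cover's forward direction. Each end drags (a few N) and stays where left: pushing one post moves that end, the cover pivoting about the other end; a lead of 50 mm between the posts (11 degrees) jams the cover between its side walls.
- right_post (a point): Centre of the top of the right post of the same cover, tray y about -125 mm, same size as the left one, 250 mm from it.
- case_post (a point): Centre of the top of the single post (12 mm in diameter, top 70 mm above the bench) on the sliding lid of the narrow case, 240 by 110 mm, which stands on the bench to the left or the right of the tray. To be left alone.

How it is judged:
By the outcome, as a careful person would: the job done as asked, in the order asked, and still so for the second after the job is handed in, with the robot touching nothing.
It also fails if it takes over 48 s, if anything falls off the work surface, if the arm or the gripper's body presses on something with over 40 N, if the wrist force passes 120 N, or if a joint passes its speed limit or range.

## Robot

A 6-joint arm with a two-finger parallel gripper is mounted at the origin on the work surface. World frame = base frame: x ahead of the robot, y to its left, z up, the work surface at z = 0. Lengths are in m, angles in degrees, forces in N, time in s.
With the tool pointing down it reaches from about 0.35 to 0.875 m from the base axis. Payload 4.2 kg.
Tool frame: the origin (TCP) lies at the very end of the fingers, on their centre line; the grasp point (between the pads) lies 19 mm behind it; z points along the fingers, y is the line along which they close (so a half turn about z gives the same grasp; the last joint's range is limited). The gripper opens to 87 mm and grips with 3 to 60 N. Pads are 19 mm wide; open, the fingers measure 117 mm over their backs; the gripper's body (75 mm by 190 mm) begins 51 mm behind the grasp point.
Start: joints at [-60.183, 22.042, 0.453, 0, -68.411, -14.817], TCP at [0.162, -0.604, 0.223] pointing down, gripper open.
Joint ranges: [-179.83, 179.83], [-69.29, 118.12], [-61.27, 80.66], [-181.25, 117.63], [-171.15, -9.14], [-177.46, 177.46]. Speed limits (degrees/s): [159.86, 159.86, 180, 180, 180, 180].

## Interface

Orientations are given as a 3x3 rotation matrix whose columns are the frame's x, y, z axes.
In Python, from station import * gives the robot as it stands.
- The arm moves only by the shell command python3 -m pendant 'ROWS'. ROWS is JSON, a list of rows, each an object of numbers: "x", "y", "z": the shift along the world's x, y, z normalised to -1 to 1, where 1 is 250 mm; "rx", "ry", "rz": the turn, a rotation vector about the world's x, y, z normalised to -1 to 1, where 1 is 180 degrees; "claw": the opening, from 0 (shut) to 1 (fully open). A call has exactly 8 rows; each row is the pose to reach, as a shift and turn from the pose commanded when the call began, turning the shorter way round; what a row does not reach only later rows make up. A row lasts 1/8 s, in which the tool goes at most 62.5 mm and 10.7 degrees, less where a joint would pass 70% of its speed; a pose out of reach is approached as far as the arm can. A call with a number of a shift or a turn outside -1 to 1 is refused whole. A call with a gripper value outside its range is refused whole. The fingers move at their own pace and stop on an object; the grip force is fixed at half the most. Time passes only in rows, so rows that repeat a pose let the fingers close, or fill a call up. It gives the time, the measured TCP pose, the force, the opening and the grip force at its end, in the units of the state.
- sense(): the state, without advancing time (a new reading comes with each control period).
- capture(name): name is "side" or "top" or "wrist"; returns a dict with "color" (384x512x3 uint8, red, green, blue), "mtx" (3x3 intrinsics, pixels), "world_to_cam" (4x4, takes a point from world to camera coordinates). Camera axes: x right, y up, looking along -z (the intrinsics and any distortion apply to the point x, -y, -z); pixel columns grow to the right and rows downward; lengths in m; the calibration is good to about 2 mm. A picture is of the moment at which its call begins. There is no depth.
- finish_job(): hands the job in; it is judged then, once.
Trained networks look in a picture, given as the dict that the camera call returned (one of the last four; its "shot" number tells which), for a name from the list of things; names that differ only in an ending like _2 or _b are one class to them, and where a whole thing is asked for, a point or a joint stands for the part that bears it (a point fixed in the world has none). Each returns a list of dicts, best first, with "conf" (0 to 1); they miss things now and then, are a little off and sometimes report something else, mostly with a low value. They report only what shows in the picture. A call takes as long as a camera call.
- search_frame(picture, label): "centre" ([column, row] in pixels, amid what is visible of it).
- regions_of(picture, label): "region" (384x512 bool, what is visible of it) and "centre" ([column, row] in pixels, amid what is visible of it).
The state is a dict: "time_s": time; "joints": joint angles; "joint_velocities": joint speeds; "effort": joint torques, N m; "tcp_pos": TCP position; "ee_rot": TCP orientation; "wrist_force": force on the tool from outside, world axes, zero at the start; "moment": the same for the moment, N m; "gripper_width": opening from 0.0 (shut) to 1.0 (fully open); "gripper_force": force on a finger pad.
Only numpy, scipy, OpenCV 4.12 (cv2) and the standard library are available. Lean on these libraries where they do the work, as an engineer would, in place of code of your own. Each camera call takes 0.05 s, during which the arm holds its last target. There are 200 camera calls.

## Working session

There is one attempt and no reset: what is moved stays moved. The work goes in short steps, Python scripts to look and compute and a shell command to move; the robot and the scene stay as the last step left them, time stands still between calls to the robot, and variables do not carry over. Pictures are saved under pics/ and viewed, at most 10 in all, crops included, and the job is handed in when it is done.

```bash
mkdir -p pics
cat > h.py <<'E'
from station import *
import numpy as np, cv2
def ray(p,uv):
    T=p["world_to_cam"];K=p["mtx"]
    d=np.array([(uv[0]-K[0,2])/K[0,0],-(uv[1]-K[1,2])/K[1,1],-1.])
    R=T[:3,:3];return -R.T@T[:3,3],R.T@d
def atz(p,uv,z):
    c,d=ray(p,uv);return c+d*(z-c[2])/d[2]
def proj(p,X):
    c=p["world_to_cam"][:3,:3]@np.array(X)+p["world_to_cam"][:3,3]
    q=p["mtx"]@np.array([c[0],-c[1],-c[2]]);return q[:2]/q[2]
E
python3 - <<'E'
from h import *
for n in("top","side"):
    p=capture(n);cv2.imwrite(f"pics/{n}0.png",p["color"][:,:,::-1])
    for l,z in(("left_post",.07),("right_post",.07),("case_post",.07),("tray",.03)):
        for r in search_frame(p,l)[:3]: print(n,l,round(r["conf"],2),np.round(r["centre"]),np.round(atz(p,r["centre"],z),3))
print(sense())
E
```

```text
top left_post 0.89 [253. 203.] [0.546 0.009 0.07 ]
top right_post 0.95 [251. 207.] [0.534 0.014 0.07 ]
top case_post 0.74 [390. 174.] [ 0.625 -0.386  0.07 ]
top tray 0.97 [236. 180.] [0.619 0.059 0.03 ]
side left_post 0.82 [252. 232.] [0.527 0.129 0.07 ]
side right_post 0.6 [252. 233.] [0.524 0.134 0.07 ]
side case_post 0.9 [289. 116.] [ 0.611 -0.339  0.07 ]
side tray 0.74 [235. 222.] [0.594 0.092 0.03 ]
{'time_s': 0.5, 'joints': array([-6.01824744e+01,  2.20448110e+01,  4.48451131e-01, -2.19821883e-03,
       -6.84113561e+01, -1.48172055e+01]), 'joint_velocities': array([-0.01921818, -0.11137787, -0.00799904, -0.08567953, -0.02001557,
       -0.0563321 ]), 'effort': array([ 2.99265253e-05, -3.90071404e+01,  1.87448198e+01,  4.22079608e+00,
        1.50166056e-02, -3.73204784e-05]), 'tcp_pos': array([ 0.16178242, -0.60364018,  0.22248278]), 'ee_rot': array([[-9.65928034e-01, -2.58810802e-01, -3.60107943e-05],
       [-2.58810804e-01,  9.65928025e-01,  1.34579440e-04],
       [-4.67774564e-08,  1.39314037e-04, -9.99999990e-01]]), 'wrist_force': array([-0.81186205,  0.01197819,  0.57858244]), 'moment': array([ 0.00199106, -0.03410939, -0.02943807]), 'gripper_force': 0.0, 'gripper_width': 1.0010954141138533}
```

View pics/top0.png

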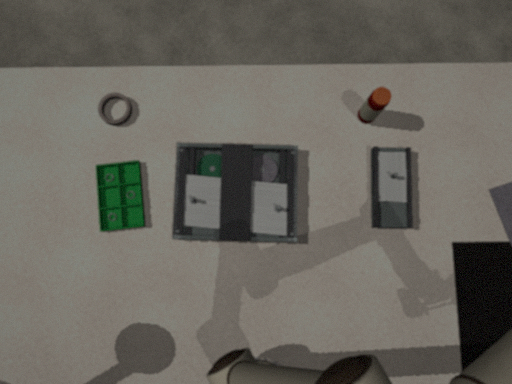

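View pics/side0.png

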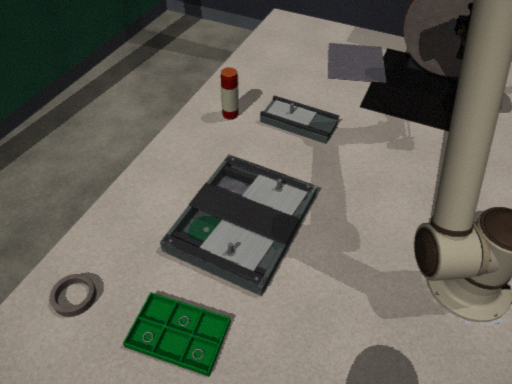

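The top picture shows the tray at about columns 173–298 and rows 143–242. The cover's posts are near (195,200) and (282,208), and the case is on the right at (392,188). The networks reported the whole cover rather than the posts, so I'll enlarge the posts.

Run:
```python
from h import *
t=cv2.imread("pics/top0.png")[135:250,165:305];s=cv2.imread("pics/side0.png")[150:290,155:325]
a=cv2.resize(t,None,fx=4,fy=4,interpolation=cv2.INTER_CUBIC);b=cv2.resize(s,None,fx=4,fy=4,interpolation=cv2.INTER_CUBIC)
cv2.imwrite("pics/tc.png",a*1);cv2.imwrite("pics/sc.png",b)
```

```text
(no output)
```

View pics/tc.png

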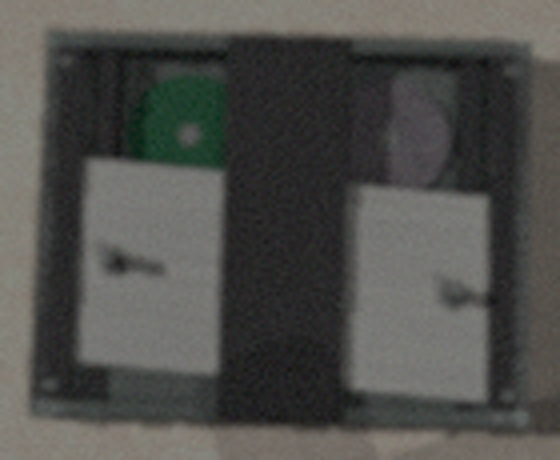

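View pics/sc.png

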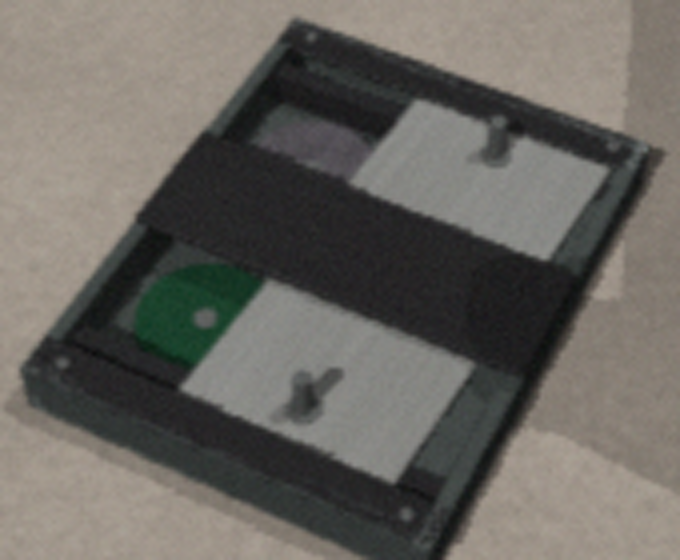

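Both posts stand clear. In the side image their tops are at about (230,244) for the left and (279.5,180) for the right. The left end of the cover is ahead of the right.

Run:
```python
from h import *
p=capture("side");t=capture("top")
L=atz(p,(230,244),.072);R=atz(p,(279.5,180),.072)
print("L",L,"R",R,np.linalg.norm(L-R), "base",atz(p,(231,251.5),.036),atz(p,(279,189.5),.036))
for X in(L,R):
    print("top crop px",(proj(t,X)-[165,135])*4,(proj(t,X-[0,0,.036])-[165,135])*4)
c=[atz(t,np.array(q)/4+[165,135],.04) for q in((48,30),(530,42),(528,425),(32,415))]
print(np.round(c,3)); m=np.mean(c,0)
lft=(c[0]+c[3]-c[1]-c[2])[:2];f=(c[0]+c[1]-c[2]-c[3])[:2]
# same with side corners: far-right, near-right, far-left
d=[atz(p,np.array(q)/4+[155,150],.042) for q in((295,20),(650,150),(25,370),(435,550))];print(np.round(d,3),np.mean(d,0))
print(np.degrees(np.arctan2(-lft[0],lft[1])),np.degrees(np.arctan2(f[1],f[0])),m)
e=np.array(d)[:,:2];lf=e[2]+e[3]-e[0]-e[1];ff=e[0]+e[2]-e[1]-e[3]
yaw=[np.arctan2(-lf[0],lf[1]),np.arctan2(ff[1],ff[0])];print(np.degrees(yaw))
for y,o in((np.arctan2(-lft[0],lft[1]),m),(yaw[0],np.mean(d,0))):
    M=np.array([[np.cos(y),np.sin(y)],[-np.sin(y),np.cos(y)]])
    for X in(L,R):print("tray coords",M@(X-o)[:2])
    print("targets",M.T@[.056,.125]+o[:2],M.T@[.056,-.125]+o[:2])
```

```text
L [0.55913846 0.18660445 0.072     ] R [ 0.5307463  -0.06172988  0.072     ] 0.24995210038257037 base [0.55885332 0.18370335 0.036     ] [ 0.52902834 -0.05953233  0.036     ]
top crop px [102.22384634 255.53995313] [109.43918385 261.737212  ]
top crop px [451.47321671 291.3517066 ] [448.72032187 296.54283778]
[[ 0.733  0.234  0.04 ]
 [ 0.72  -0.126  0.04 ]
 [ 0.437 -0.117  0.04 ]
 [ 0.448  0.241  0.04 ]]
[[ 0.716 -0.119  0.042]
 [ 0.432 -0.107  0.042]
 [ 0.727  0.237  0.042]
 [ 0.444  0.245  0.042]] [0.57982272 0.0635746  0.042     ]
-1.9410631917033245 -1.6140827796612633 [0.58449378 0.05794534 0.04      ]
[-1.7964791  -2.01985689]
tray coords [-0.02969864  0.12772647]
tray coords [-0.04966306 -0.12142705]
targets [0.64469558 0.18097681] [ 0.63622771 -0.06887974]
tray coords [-0.024531    0.12232094]
tray coords [-0.04512408 -0.1267814 ]
targets [0.63971386 0.1867576 ] [ 0.63187653 -0.06311952]
```

Position found: left post about −27 mm and right about −47 mm in tray x, with tray yaw about −1.9°. I'll push with closed fingers from behind each post, starting with the lagging right one. First I move to a point behind and above it.

```bash
python3 -m pendant '[{"x":0.05,"y":0.08,"z":0,"rx":0,"ry":0,"rz":-0.02,"claw":0},{"x":0.14,"y":0.22,"z":0,"rx":0,"ry":0,"rz":-0.05,"claw":0},{"x":0.23,"y":0.36,"z":0,"rx":0,"ry":0,"rz":-0.08,"claw":0},{"x":0.32,"y":0.5,"z":0,"rx":0,"ry":0,"rz":-0.094,"claw":0},{"x":0.41,"y":0.64,"z":0,"rx":0,"ry":0,"rz":-0.094,"claw":0},{"x":0.5,"y":0.78,"z":0,"rx":0,"ry":0,"rz":-0.094,"claw":0},{"x":0.57,"y":0.9,"z":0,"rx":0,"ry":0,"rz":-0.094,"claw":0},{"x":0.62,"y":1.0,"z":0,"rx":0,"ry":0,"rz":-0.094,"claw":0}]'
python3 -m pendant '[{"x":0.07,"y":0.12,"z":0,"rx":0,"ry":0,"rz":0,"claw":0},{"x":0.18,"y":0.3,"z":0,"rx":0,"ry":0,"rz":0,"claw":0},{"x":0.3,"y":0.48,"z":0,"rx":0,"ry":0,"rz":0,"claw":0},{"x":0.41,"y":0.66,"z":0,"rx":0,"ry":0,"rz":0,"claw":0},{"x":0.5,"y":0.82,"z":0,"rx":0,"ry":0,"rz":0,"claw":0},{"x":0.57,"y":0.93,"z":-0.1,"rx":0,"ry":0,"rz":0,"claw":0},{"x":0.62,"y":1.0,"z":-0.2,"rx":0,"ry":0,"rz":0,"claw":0},{"x":0.62,"y":1.0,"z":-0.25,"rx":0,"ry":0,"rz":0,"claw":0}]'
```

```text
time_s: 1.6
tcp_pos: [0.3175, -0.3525, 0.2228]
ee_rot: [[-0.999, 0.033, 0.001], [0.033, 0.999, -0.0], [-0.001, -0.0, -1.0]]
wrist_force: [1.2, -0.1, -0.7]
gripper_width: 0.172
gripper_force: 0.0
time_s: 2.6
tcp_pos: [0.4719, -0.1027, 0.1589]
ee_rot: [[-1.0, 0.031, -0.002], [0.031, 1.0, -0.0], [0.002, -0.0, -1.0]]
wrist_force: [-1.1, 0.4, -0.3]
gripper_width: 0.006
gripper_force: 0.0
```

```bash
python3 -m pendant '[{"x":0.02,"y":0.05,"z":-0.03,"rx":0,"ry":0,"rz":0,"claw":0},{"x":0.05,"y":0.12,"z":-0.08,"rx":0,"ry":0,"rz":0,"claw":0},{"x":0.07,"y":0.16,"z":-0.16,"rx":0,"ry":0,"rz":0,"claw":0},{"x":0.07,"y":0.16,"z":-0.25,"rx":0,"ry":0,"rz":0,"claw":0},{"x":0.07,"y":0.16,"z":-0.34,"rx":0,"ry":0,"rz":0,"claw":0},{"x":0.07,"y":0.16,"z":-0.4,"rx":0,"ry":0,"rz":0,"claw":0},{"x":0.07,"y":0.16,"z":-0.42,"rx":0,"ry":0,"rz":0,"claw":0},{"x":0.07,"y":0.16,"z":-0.42,"rx":0,"ry":0,"rz":0,"claw":0}]'
python3 - <<'E'
from h import *
p=capture("side");s=p["color"][150:290,155:325];cv2.imwrite("pics/s1.png",cv2.resize(s,None,fx=4,fy=4,interpolation=cv2.INTER_CUBIC)[:,:,::-1])
E
```

```text
time_s: 3.6
tcp_pos: [0.4896, -0.0634, 0.0551]
ee_rot: [[-0.999, 0.033, 0.0], [0.033, 0.999, -0.0], [-0.0, -0.0, -1.0]]
wrist_force: [0.5, 0.9, 0.3]
gripper_width: 0.009
gripper_force: 0.0
```

View pics/s1.png

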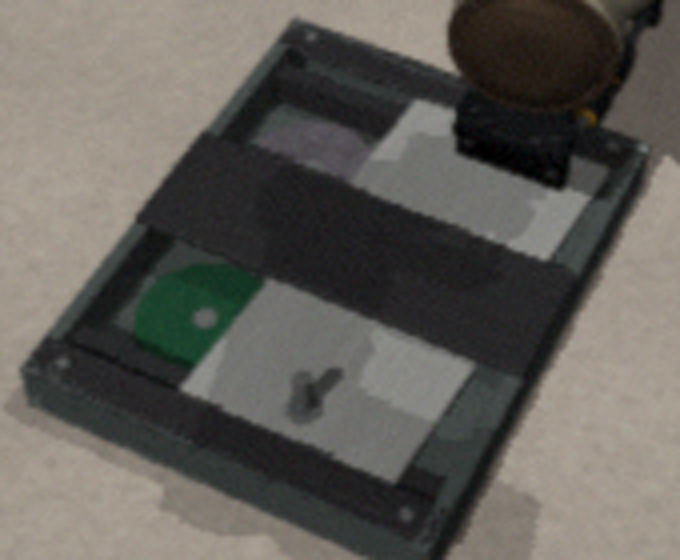

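The gripper is behind the right post and hides it at about (495,140) in the crop. The cover has not moved. Next I push the right end to about +35 mm.

```bash
python3 -m pendant '[{"x":0.04,"y":0,"z":0,"rx":0,"ry":0,"rz":0,"claw":0},{"x":0.08,"y":0,"z":0,"rx":0,"ry":0,"rz":0,"claw":0},{"x":0.11,"y":0,"z":0,"rx":0,"ry":0,"rz":0,"claw":0},{"x":0.14,"y":0,"z":0,"rx":0,"ry":0,"rz":0,"claw":0},{"x":0.17,"y":0,"z":0,"rx":0,"ry":0,"rz":0,"claw":0},{"x":0.2,"y":0,"z":0,"rx":0,"ry":0,"rz":0,"claw":0},{"x":0.23,"y":0,"z":0,"rx":0,"ry":0,"rz":0,"claw":0},{"x":0.24,"y":0,"z":0,"rx":0,"ry":0,"rz":0,"claw":0}]'
```

```text
time_s: 4.65
tcp_pos: [0.5459, -0.0645, 0.0544]
ee_rot: [[-0.999, 0.035, -0.009], [0.035, 0.999, -0.001], [0.009, -0.001, -1.0]]
wrist_force: [-8.7, 0.1, 7.1]
gripper_width: 0.001
gripper_force: 4.3
```

```bash
python3 -m pendant '[{"x":-0.06,"y":0,"z":0,"rx":0,"ry":0,"rz":0,"claw":0},{"x":-0.14,"y":0,"z":0.06,"rx":0,"ry":0,"rz":0,"claw":0},{"x":-0.14,"y":0.08,"z":0.2,"rx":0,"ry":0,"rz":0,"claw":0},{"x":-0.14,"y":0.28,"z":0.3,"rx":0,"ry":0,"rz":0,"claw":0},{"x":-0.14,"y":0.52,"z":0.3,"rx":0,"ry":0,"rz":0,"claw":0},{"x":-0.14,"y":0.76,"z":0.3,"rx":0,"ry":0,"rz":0,"claw":0},{"x":-0.14,"y":0.93,"z":0.25,"rx":0,"ry":0,"rz":0,"claw":0},{"x":-0.14,"y":1.0,"z":0.18,"rx":0,"ry":0,"rz":0,"claw":0}]'
python3 - <<'E'
from h import *
p=capture("side");s=p["color"][150:290,155:325];cv2.imwrite("pics/s2.png",cv2.resize(s,None,fx=4,fy=4,interpolation=cv2.INTER_CUBIC)[:,:,::-1])
E
```

```text
time_s: 5.65
tcp_pos: [0.5145, 0.1888, 0.1001]
ee_rot: [[-1.0, 0.031, 0.002], [0.031, 1.0, 0.002], [-0.002, 0.002, -1.0]]
wrist_force: [0.4, -0.7, -0.6]
gripper_width: 0.004
gripper_force: 0.0
```

View pics/s2.png

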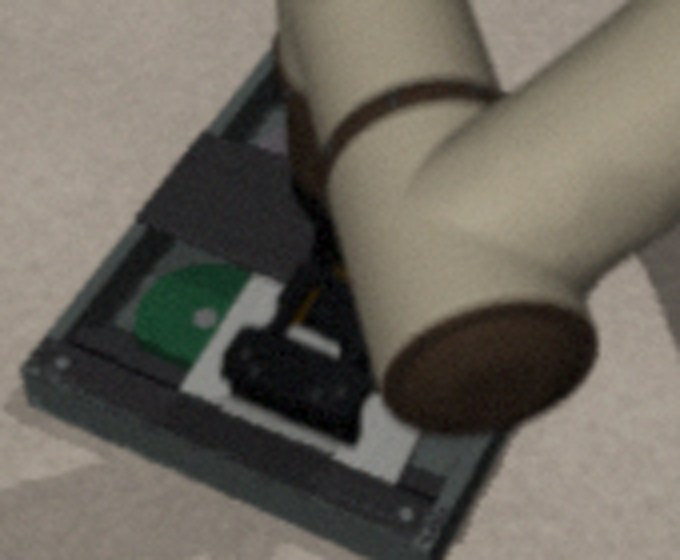

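The left end is unchanged with the gripper above and behind its post. The arm hides the right end. I'll descend and push the left about 35 mm.

```bash
python3 -m pendant '[{"x":0,"y":0,"z":-0.06,"rx":0,"ry":0,"rz":0,"claw":0},{"x":0,"y":0,"z":-0.14,"rx":0,"ry":0,"rz":0,"claw":0},{"x":0.02,"y":0,"z":-0.18,"rx":0,"ry":0,"rz":0,"claw":0},{"x":0.06,"y":0,"z":-0.18,"rx":0,"ry":0,"rz":0,"claw":0},{"x":0.1,"y":0,"z":-0.18,"rx":0,"ry":0,"rz":0,"claw":0},{"x":0.14,"y":-0.01,"z":-0.18,"rx":0,"ry":0,"rz":0,"claw":0},{"x":0.17,"y":-0.01,"z":-0.18,"rx":0,"ry":0,"rz":0,"claw":0},{"x":0.2,"y":-0.01,"z":-0.18,"rx":0,"ry":0,"rz":0,"claw":0}]'
```

```text
time_s: 6.7
tcp_pos: [0.5622, 0.1829, 0.0555]
ee_rot: [[-0.999, 0.034, -0.006], [0.034, 0.999, -0.002], [0.005, -0.002, -1.0]]
wrist_force: [-9.1, 0.4, 6.7]
gripper_width: 0.007
gripper_force: 4.2
```

```bash
python3 -m pendant '[{"x":0.02,"y":0,"z":0,"rx":0,"ry":0,"rz":0,"claw":0},{"x":0.04,"y":0,"z":0,"rx":0,"ry":0,"rz":0,"claw":0},{"x":0.06,"y":0,"z":0,"rx":0,"ry":0,"rz":0,"claw":0},{"x":0.07,"y":0,"z":0,"rx":0,"ry":0,"rz":0,"claw":0},{"x":0.07,"y":0,"z":0,"rx":0,"ry":0,"rz":0,"claw":0},{"x":0.04,"y":0,"z":0,"rx":0,"ry":0,"rz":0,"claw":0},{"x":-0.03,"y":0,"z":0.06,"rx":0,"ry":0,"rz":0,"claw":0},{"x":-0.06,"y":0,"z":0.22,"rx":0,"ry":0,"rz":0,"claw":0}]'
```

```text
time_s: 7.7
tcp_pos: [0.5477, 0.183, 0.1089]
ee_rot: [[-0.999, 0.034, -0.004], [0.034, 0.999, -0.002], [0.004, -0.002, -1.0]]
wrist_force: [0.9, -0.4, 0.5]
gripper_width: 0.0
gripper_force: 0.0
```

```bash
python3 - <<'E'
from h import *
np.save("t_left.npy",capture("top")["color"])
E
python3 -m pendant '[{"x":-0.04,"y":-0.05,"z":0.06,"rx":0,"ry":0,"rz":0,"claw":0},{"x":-0.1,"y":-0.2,"z":0.06,"rx":0,"ry":0,"rz":0,"claw":0},{"x":-0.1,"y":-0.4,"z":0.06,"rx":0,"ry":0,"rz":0,"claw":0},{"x":-0.1,"y":-0.6,"z":0.06,"rx":0,"ry":0,"rz":0,"claw":0},{"x":-0.1,"y":-0.8,"z":0.06,"rx":0,"ry":0,"rz":0,"claw":0},{"x":-0.1,"y":-0.94,"z":0,"rx":0,"ry":0,"rz":0,"claw":0},{"x":-0.1,"y":-1.0,"z":-0.1,"rx":0,"ry":0,"rz":0,"claw":0},{"x":-0.1,"y":-1.0,"z":-0.15,"rx":0,"ry":0,"rz":0,"claw":0}]'
python3 - <<'E'
from h import *
a=np.load("t_left.npy")[135:250,165:305];b=capture("side")["color"][150:290,155:325]
f=lambda i:cv2.resize(i,(392,322),interpolation=cv2.INTER_CUBIC)[:,:,::-1]
cv2.imwrite("pics/s3.png",np.hstack([f(a),f(b)]))
E
```

```text
time_s: 8.75
tcp_pos: [0.5229, -0.0676, 0.0713]
ee_rot: [[-0.999, 0.036, -0.002], [0.036, 0.999, -0.0], [0.002, -0.0, -1.0]]
wrist_force: [1.2, -0.5, 0.9]
gripper_width: 0.004
gripper_force: 0.0
```

View pics/s3.png

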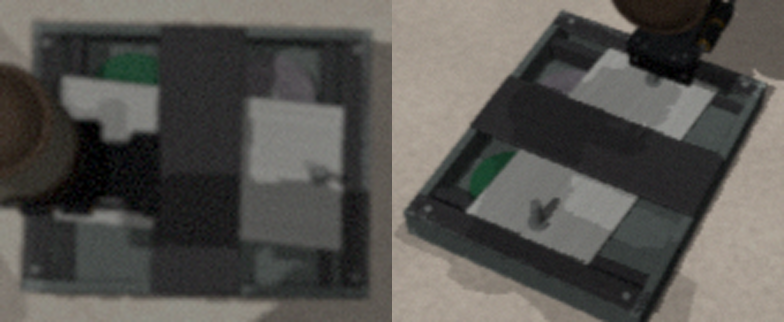

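Both ends moved evenly. In the left panel (top view) the right post is at about (318,172). In the right panel (side view) the left post top is at about (537,202). I'll check both numerically against dead reckoning.

```bash
python3 - <<'E'
from h import *
p=capture("side");t=capture("top")
print(atz(p,(145*170/392+155,202*140/322+150),.072),atz(t,(318/2.8+165,173/2.8+135),.06))
E
python3 -m pendant '[{"x":0,"y":0,"z":-0.03,"rx":0,"ry":0,"rz":0,"claw":0},{"x":0,"y":0,"z":-0.06,"rx":0,"ry":0,"rz":0,"claw":0},{"x":0.04,"y":0,"z":-0.06,"rx":0,"ry":0,"rz":0,"claw":0},{"x":0.08,"y":0,"z":-0.06,"rx":0,"ry":0,"rz":0,"claw":0},{"x":0.12,"y":0,"z":-0.06,"rx":0,"ry":0,"rz":0,"claw":0},{"x":0.16,"y":0,"z":-0.06,"rx":0,"ry":0,"rz":0,"claw":0},{"x":0.2,"y":0,"z":-0.06,"rx":0,"ry":0,"rz":0,"claw":0},{"x":0.22,"y":0,"z":-0.06,"rx":0,"ry":0,"rz":0,"claw":0}]'
```

```text
[0.59410188 0.18272389 0.072     ] [ 0.56397272 -0.0650676   0.06      ]
time_s: 9.9
tcp_pos: [0.5766, -0.0669, 0.0571]
ee_rot: [[-0.999, 0.034, -0.008], [0.034, 0.999, -0.001], [0.008, -0.001, -1.0]]
wrist_force: [-7.8, -0.7, 5.2]
gripper_width: 0.001
gripper_force: 4.0
```

```bash
python3 -m pendant '[{"x":0.02,"y":0,"z":0,"rx":0,"ry":0,"rz":0,"claw":0},{"x":0.04,"y":0,"z":0,"rx":0,"ry":0,"rz":0,"claw":0},{"x":0.06,"y":0,"z":0,"rx":0,"ry":0,"rz":0,"claw":0},{"x":0.06,"y":0,"z":0,"rx":0,"ry":0,"rz":0,"claw":0},{"x":0.02,"y":0,"z":0,"rx":0,"ry":0,"rz":0,"claw":0},{"x":-0.04,"y":0,"z":0.06,"rx":0,"ry":0,"rz":0,"claw":0},{"x":-0.08,"y":0,"z":0.18,"rx":0,"ry":0,"rz":0,"claw":0},{"x":-0.1,"y":0.06,"z":0.28,"rx":0,"ry":0,"rz":0,"claw":0}]'
python3 -m pendant '[{"x":0,"y":0.12,"z":0,"rx":0,"ry":0,"rz":0,"claw":0},{"x":0,"y":0.34,"z":0,"rx":0,"ry":0,"rz":0,"claw":0},{"x":0,"y":0.56,"z":0,"rx":0,"ry":0,"rz":0,"claw":0},{"x":0,"y":0.76,"z":0,"rx":0,"ry":0,"rz":0,"claw":0},{"x":-0.02,"y":0.9,"z":-0.04,"rx":0,"ry":0,"rz":0,"claw":0},{"x":-0.04,"y":0.94,"z":-0.12,"rx":0,"ry":0,"rz":0,"claw":0},{"x":-0.04,"y":0.94,"z":-0.2,"rx":0,"ry":0,"rz":0,"claw":0},{"x":-0.04,"y":0.94,"z":-0.28,"rx":0,"ry":0,"rz":0,"claw":0}]'
```

```text
time_s: 10.9
tcp_pos: [0.5543, -0.0514, 0.1288]
ee_rot: [[-0.999, 0.035, 0.002], [0.035, 0.999, 0.0], [-0.002, 0.0, -1.0]]
wrist_force: [-0.1, 0.5, -0.2]
gripper_width: 0.006
gripper_force: 0.0
time_s: 11.9
tcp_pos: [0.5447, 0.1846, 0.0573]
ee_rot: [[-0.999, 0.033, 0.002], [0.033, 0.999, 0.001], [-0.002, 0.001, -1.0]]
wrist_force: [0.6, 0.1, 0.5]
gripper_width: 0.006
gripper_force: 0.0
```

```bash
python3 -m pendant '[{"x":0.06,"y":0,"z":0,"rx":0,"ry":0,"rz":0,"claw":0},{"x":0.1,"y":0,"z":0,"rx":0,"ry":0,"rz":0,"claw":0},{"x":0.13,"y":0,"z":0,"rx":0,"ry":0,"rz":0,"claw":0},{"x":0.16,"y":0,"z":0,"rx":0,"ry":0,"rz":0,"claw":0},{"x":0.19,"y":0,"z":0,"rx":0,"ry":0,"rz":0,"claw":0},{"x":0.22,"y":-0.01,"z":0,"rx":0,"ry":0,"rz":0,"claw":0},{"x":0.25,"y":-0.01,"z":0,"rx":0,"ry":0,"rz":0,"claw":0},{"x":0.27,"y":-0.01,"z":0,"rx":0,"ry":0,"rz":0,"claw":0}]'
python3 - <<'E'
from h import *
p=capture("top");a=p["color"][135:250,165:305]
cv2.imwrite("pics/s4.png",cv2.resize(a,None,fx=4,fy=4,interpolation=cv2.INTER_CUBIC)[:,:,::-1])
E
```

```text
time_s: 12.9
tcp_pos: [0.6093, 0.1806, 0.0579]
ee_rot: [[-0.999, 0.034, -0.006], [0.034, 0.999, -0.002], [0.006, -0.002, -1.0]]
wrist_force: [-8.5, 0.7, 5.8]
gripper_width: 0.008
gripper_force: 4.2
```

View pics/s4.png

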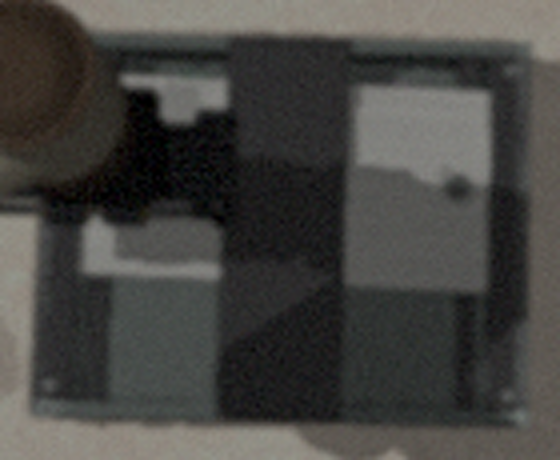

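The cover is nearly square, with the right post at about (458,188) and both far edges near rows 75–85 in the crop. I'll move the left another 10 mm, then the right home, then seat the left.

```bash
python3 -m pendant '[{"x":0.02,"y":0,"z":0,"rx":0,"ry":0,"rz":0,"claw":0},{"x":0.04,"y":0,"z":0,"rx":0,"ry":0,"rz":0,"claw":0},{"x":0.04,"y":0,"z":0,"rx":0,"ry":0,"rz":0,"claw":0},{"x":0,"y":0,"z":0,"rx":0,"ry":0,"rz":0,"claw":0},{"x":-0.06,"y":0,"z":0.06,"rx":0,"ry":0,"rz":0,"claw":0},{"x":-0.12,"y":0,"z":0.16,"rx":0,"ry":0,"rz":0,"claw":0},{"x":-0.16,"y":-0.04,"z":0.26,"rx":0,"ry":0,"rz":0,"claw":0},{"x":-0.18,"y":-0.16,"z":0.3,"rx":0,"ry":0,"rz":0,"claw":0}]'
python3 -m pendant '[{"x":0,"y":-0.2,"z":0,"rx":0,"ry":0,"rz":0,"claw":0},{"x":0,"y":-0.4,"z":0,"rx":0,"ry":0,"rz":0,"claw":0},{"x":0,"y":-0.6,"z":0,"rx":0,"ry":0,"rz":0,"claw":0},{"x":0,"y":-0.76,"z":0,"rx":0,"ry":0,"rz":0,"claw":0},{"x":0,"y":-0.83,"z":-0.06,"rx":0,"ry":0,"rz":0,"claw":0},{"x":0,"y":-0.83,"z":-0.14,"rx":0,"ry":0,"rz":0,"claw":0},{"x":0,"y":-0.83,"z":-0.24,"rx":0,"ry":0,"rz":0,"claw":0},{"x":0,"y":-0.83,"z":-0.3,"rx":0,"ry":0,"rz":0,"claw":0}]'
```

```text
time_s: 13.95
tcp_pos: [0.5673, 0.1424, 0.1347]
ee_rot: [[-1.0, 0.031, 0.004], [0.031, 1.0, 0.002], [-0.004, 0.002, -1.0]]
wrist_force: [1.4, -0.3, -0.2]
gripper_width: 0.004
gripper_force: 0.0
time_s: 14.95
tcp_pos: [0.5659, -0.0658, 0.0558]
ee_rot: [[-0.999, 0.033, -0.002], [0.033, 0.999, -0.0], [0.002, -0.0, -1.0]]
wrist_force: [-0.4, -0.3, 0.2]
gripper_width: 0.011
gripper_force: 0.0
```

```bash
python3 -m pendant '[{"x":0.03,"y":0,"z":0,"rx":0,"ry":0,"rz":0,"claw":0},{"x":0.06,"y":0,"z":0,"rx":0,"ry":0,"rz":0,"claw":0},{"x":0.09,"y":0,"z":0,"rx":0,"ry":0,"rz":0,"claw":0},{"x":0.11,"y":0,"z":0,"rx":0,"ry":0,"rz":0,"claw":0},{"x":0.13,"y":0,"z":0,"rx":0,"ry":0,"rz":0,"claw":0},{"x":0.15,"y":0,"z":0,"rx":0,"ry":0,"rz":0,"claw":0},{"x":0.17,"y":-0.01,"z":0,"rx":0,"ry":0,"rz":0,"claw":0},{"x":0.19,"y":-0.01,"z":0,"rx":0,"ry":0,"rz":0,"claw":0}]'
python3 -m pendant '[{"x":0.01,"y":0,"z":0,"rx":0,"ry":0,"rz":0,"claw":0},{"x":0.02,"y":0,"z":0,"rx":0,"ry":0,"rz":0,"claw":0},{"x":0.03,"y":0,"z":0,"rx":0,"ry":0,"rz":0,"claw":0},{"x":0.035,"y":0,"z":0,"rx":0,"ry":0,"rz":0,"claw":0},{"x":0.04,"y":0,"z":0,"rx":0,"ry":0,"rz":0,"claw":0},{"x":0.045,"y":0,"z":0,"rx":0,"ry":0,"rz":0,"claw":0},{"x":0.05,"y":0,"z":0,"rx":0,"ry":0,"rz":0,"claw":0},{"x":0.05,"y":0,"z":0,"rx":0,"ry":0,"rz":0,"claw":0}]'
```

```text
time_s: 15.95
tcp_pos: [0.611, -0.0691, 0.0573]
ee_rot: [[-0.999, 0.034, -0.008], [0.034, 0.999, -0.0], [0.008, -0.001, -1.0]]
wrist_force: [-6.9, -0.2, 5.2]
gripper_width: 0.006
gripper_force: 3.7
time_s: 16.95
tcp_pos: [0.6195, -0.0693, 0.0572]
ee_rot: [[-0.999, 0.035, -0.016], [0.035, 0.999, -0.001], [0.016, -0.001, -1.0]]
wrist_force: [-14.2, 1.6, 11.3]
gripper_width: 0.001
gripper_force: 7.3
```

```bash
python3 -m pendant '[{"x":0.01,"y":0,"z":0,"rx":0,"ry":0,"rz":0,"claw":0},{"x":0.02,"y":0,"z":0,"rx":0,"ry":0,"rz":0,"claw":0},{"x":0.03,"y":0,"z":0,"rx":0,"ry":0,"rz":0,"claw":0},{"x":0.03,"y":0,"z":0,"rx":0,"ry":0,"rz":0,"claw":0},{"x":0.03,"y":0,"z":0,"rx":0,"ry":0,"rz":0,"claw":0},{"x":0.03,"y":0,"z":0,"rx":0,"ry":0,"rz":0,"claw":0},{"x":0.03,"y":0,"z":0,"rx":0,"ry":0,"rz":0,"claw":0},{"x":0.03,"y":0,"z":0,"rx":0,"ry":0,"rz":0,"claw":0}]'
```

```text
time_s: 17.95
tcp_pos: [0.6198, -0.0694, 0.0572]
ee_rot: [[-0.999, 0.036, -0.032], [0.036, 0.999, -0.001], [0.032, -0.002, -0.999]]
wrist_force: [-28.6, 5.3, 21.7]
gripper_width: -0.001
gripper_force: 14.8
```

The right end is home: force rises while the position holds. Now I'll seat the left end.

```bash
python3 -m pendant '[{"x":-0.04,"y":0,"z":0,"rx":0,"ry":0,"rz":0,"claw":0},{"x":-0.1,"y":0,"z":0,"rx":0,"ry":0,"rz":0,"claw":0},{"x":-0.16,"y":0,"z":0.06,"rx":0,"ry":0,"rz":0,"claw":0},{"x":-0.18,"y":0,"z":0.18,"rx":0,"ry":0,"rz":0,"claw":0},{"x":-0.18,"y":0.08,"z":0.28,"rx":0,"ry":0,"rz":0,"claw":0},{"x":-0.18,"y":0.28,"z":0.3,"rx":0,"ry":0,"rz":0,"claw":0},{"x":-0.18,"y":0.48,"z":0.3,"rx":0,"ry":0,"rz":0,"claw":0},{"x":-0.18,"y":0.66,"z":0.3,"rx":0,"ry":0,"rz":0,"claw":0}]'
python3 -m pendant '[{"x":0,"y":0.16,"z":0,"rx":0,"ry":0,"rz":0,"claw":0},{"x":0,"y":0.29,"z":0,"rx":0,"ry":0,"rz":0,"claw":0},{"x":0,"y":0.33,"z":-0.08,"rx":0,"ry":0,"rz":0,"claw":0},{"x":0,"y":0.33,"z":-0.2,"rx":0,"ry":0,"rz":0,"claw":0},{"x":0,"y":0.33,"z":-0.28,"rx":0,"ry":0,"rz":0,"claw":0},{"x":0,"y":0.33,"z":-0.3,"rx":0,"ry":0,"rz":0,"claw":0},{"x":0.05,"y":0.33,"z":-0.3,"rx":0,"ry":0,"rz":0,"claw":0},{"x":0.09,"y":0.33,"z":-0.3,"rx":0,"ry":0,"rz":0,"claw":0}]'
python3 -m pendant '[{"x":0.02,"y":0,"z":0,"rx":0,"ry":0,"rz":0,"claw":0},{"x":0.05,"y":0,"z":0,"rx":0,"ry":0,"rz":0,"claw":0},{"x":0.07,"y":0,"z":0,"rx":0,"ry":0,"rz":0,"claw":0},{"x":0.09,"y":0,"z":0,"rx":0,"ry":0,"rz":0,"claw":0},{"x":0.11,"y":0,"z":0,"rx":0,"ry":0,"rz":0,"claw":0},{"x":0.12,"y":0,"z":0,"rx":0,"ry":0,"rz":0,"claw":0},{"x":0.13,"y":0,"z":0,"rx":0,"ry":0,"rz":0,"claw":0},{"x":0.13,"y":0,"z":0,"rx":0,"ry":0,"rz":0,"claw":0}]'
```

```text
time_s: 18.95
tcp_pos: [0.5896, 0.0981, 0.1332]
ee_rot: [[-0.999, 0.033, 0.002], [0.033, 0.999, 0.001], [-0.002, 0.001, -1.0]]
wrist_force: [0.9, -0.4, -0.2]
gripper_width: 0.005
gripper_force: 0.0
time_s: 19.95
tcp_pos: [0.6138, 0.1792, 0.0589]
ee_rot: [[-0.999, 0.033, 0.003], [0.033, 0.999, 0.001], [-0.003, 0.001, -1.0]]
wrist_force: [-0.8, -1.2, 0.1]
gripper_width: 0.005
gripper_force: 0.0
time_s: 20.95
tcp_pos: [0.6291, 0.178, 0.0578]
ee_rot: [[-0.999, 0.034, -0.032], [0.035, 0.999, -0.007], [0.032, -0.008, -0.999]]
wrist_force: [-38.1, 9.5, 26.9]
gripper_width: 0.005
gripper_force: 19.3
```

```bash
python3 -m pendant '[{"x":-0.06,"y":0,"z":0,"rx":0,"ry":0,"rz":0,"claw":0},{"x":-0.14,"y":0,"z":0.02,"rx":0,"ry":0,"rz":0,"claw":0},{"x":-0.2,"y":0,"z":0.12,"rx":0,"ry":0,"rz":0,"claw":0},{"x":-0.3,"y":0.1,"z":0.3,"rx":0,"ry":0,"rz":0,"claw":0},{"x":-0.45,"y":0.3,"z":0.5,"rx":0,"ry":0,"rz":0,"claw":0},{"x":-0.6,"y":0.5,"z":0.65,"rx":0,"ry":0,"rz":0,"claw":0},{"x":-0.75,"y":0.75,"z":0.7,"rx":0,"ry":0,"rz":0,"claw":0},{"x":-0.9,"y":1.0,"z":0.7,"rx":0,"ry":0,"rz":0,"claw":0}]'
python3 - <<'E'
from h import *
a=capture("top")["color"][135:250,165:420];b=capture("side")["color"][80:290,155:345]
f=lambda i,w,h:cv2.resize(i,(w,h),interpolation=cv2.INTER_CUBIC)[:,:,::-1]
c=np.zeros((600,765,3),np.uint8);c[:255,:510]=0
c=np.zeros((598,800,3),np.uint8);c[:207,:459]=f(a,459,207);c[:376,460:800]=f(b,340,376)
c[210:598,:455]=f(a[:,:135],455,388);cv2.imwrite("pics/s5.png",c)
E
```

```text
time_s: 21.95
tcp_pos: [0.4432, 0.3907, 0.2306]
ee_rot: [[-0.999, 0.034, 0.003], [0.034, 0.999, 0.003], [-0.003, 0.003, -1.0]]
wrist_force: [0.4, 1.2, -0.1]
gripper_width: 0.006
gripper_force: 0.0
```

View pics/s5.png

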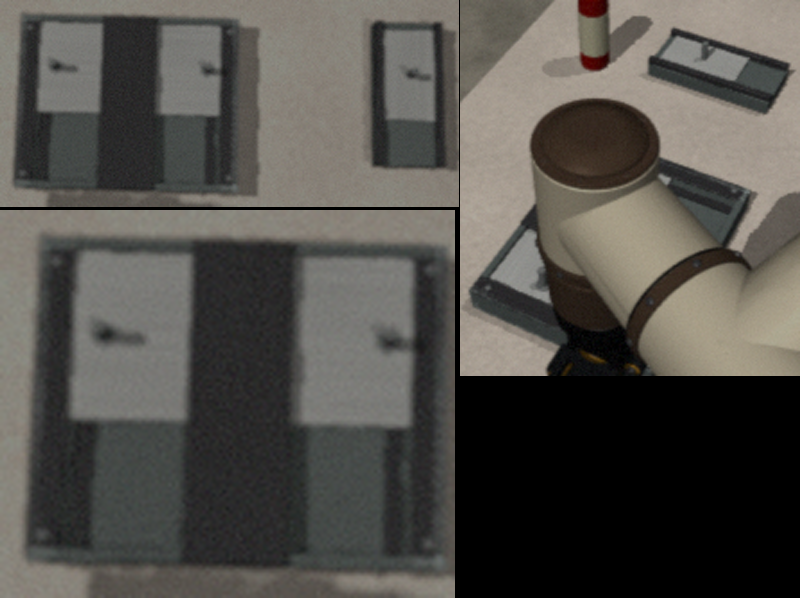

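The cover's far edge is flush with the far wall at both ends (rows 252 and 258, parallel to the wall at about 241 and 246). The well is covered and the case lid has not moved.

```bash
python3 -c "
from station import *
print(finish_job())"
```

```text
the job is handed in; nothing more can be done
None
```

The tray cover is closed with both ends home against the far wall, the estimated lead between the ends stayed under about 3 cm, the case lid was not touched, and the job is handed in at about 22 s.

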